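# Take the dial padlock off the laser key box and hold it up open

### The job

The laser's key box is shut with two personal padlocks lying on its top, one with a dial and one with a keyhole; the dial lock has only been spun a few clicks off its last number. Turn its dial, feeling the clicks, until the pointer settles in the notch that faces the index mark beside the shackle, then pull the lock open, slip it off its staple without pushing the shackle home again, and finish still gripping it: held up still and level, dial up, shackle open, at least 10 cm above the box. Leave the keyhole padlock on its staple and the other things where they are.

Things in the scene. Friction and masses are not known exactly. Their poses are not given: they have to be found in the camera images.
- dial_lock: steel padlock with a pointer dial, lying dial up on the box's ledge, on either the left or the right staple (few mm of play). Body 52 mm (x) x 50 mm (y) x 22 mm thick, 0.35 kg in all; origin at the centre of the body's underside; z up, x towards its shackle, away from the robot. A small white index rib stands on the body's top edge at the shackle end, on the x axis.
- dial (a joint): dial angle in rad, positive anticlockwise from above; endless. 0 (= 2 pi): pointer nose along the lock's +x, at the index rib, the only place that frees the shackle (within about 9 degrees). Starts between 0.9 and 5.4. Ten click notches, 36 degrees (0.628 rad) apart; a sprung roller draws the dial into the nearest when let go; leaving one takes 0.1 to 0.2 N m.
- dial_grip (a point): on the dial's axis, 34 mm above the lock's underside (over its origin), halfway up the pointer knob: a straight bar 12 mm wide, 25 mm long, 26 to 42 mm above the lock's underside, with a wedge nose at one end, on a round dial plate 38 mm across. The point's x axis runs along the bar to the nose and turns with the dial.
- dial_nose (a point): top of the pointer's nose near its tip, 15 mm from the dial's axis, 42 mm above the lock's underside
- shackle (a joint): how far the shackle is drawn out of the lock body along the lock's +x, in m: 0 locked home, 0.022 fully open (end stop). With the dial in its notch it slides with about 5 N, out or in, and stays where it is left; otherwise it is blocked after 2 to 4 mm. It does not swivel.
- shackle_bow (a point): crown of the shackle, on the bar's centre line 11 mm above the lock's underside, 64 mm ahead of the lock's origin when locked, 86 mm when open. Bar 7 mm thick, legs 16 mm either side of the lock's x axis. The +y leg goes through the staple; its tip sits 6 mm inside the body when locked and stands 16 mm off the body when open. The -y leg stays in the body.
- lockbox: grey steel key box, fixed to the bench, 260 mm (x) x 360 mm (y) x 85 mm high; origin at the centre of its underside; flat top 85 mm above the bench. The locks lie on the ledge at its -x (robot) side, headed like the box, each between two fixed guide rails along x, 8 mm high, 4 mm wide, 85 mm long, 2 mm off the lock's sides: grip a lock's sides above them.
- staple_left (a point): middle of the opening of the staple at the box's +y side, 11 mm above the box's top: a fixed upright loop of 5 mm steel bar across the box's y, 24 mm wide outside, 14 mm inside, 23 mm high. The locked lock's origin lies about 46 mm behind it (-x) and 16 mm to its -y side. Pulled back, the lock moves some 9 mm until the bow catches the staple; then the shackle is drawn out.
- staple_right (a point): the same for the staple at the box's -y side, 160 mm from the other. Off either staple: move the open lock forward (+x) until the staple stands in the gap between shackle tip and body (staple about 34 mm ahead of the lock's origin), then lift straight up.
- key_lock: keyhole padlock of the same body size and shackle, without a dial, locked on the other staple; stays there. Origin at the centre of its underside
- hex_key: L-shaped hex key, legs 90 and 32 mm, 5 mm bar, lying flat on the box's lid behind the hasps
- lens_cap: black cap 40 mm across, 10 mm high, lying on the box's lid behind the hasps
- mirror_post: optical post with a base and a small round mirror, 120 mm high, on the bench left of the box
- lens_cleaner: white bottle, 52 mm across, 130 mm high, on the bench right of the box
- spanner: spanner 160 mm long, flat on the bench in front right
- optic_carton: carton 75 x 95 x 50 mm on the bench left of the box
- sample_jar: amber jar 48 mm across, 60 mm high, on the bench to the right
Mind the look-alikes: they are no part of the job. What is shaped like the dial_lock but pink or turquoise is not meant.

How it is judged (in metres and radians):
On the way, in this order (a step that is already met when the one before it is completed fails the run):
1. the dial stands in its opening notch (x of dial_nose in the frame of dial_lock above 0.0146 m), for 0.1 s.
2. the shackle is pulled open (value of joint shackle above 0.018 m), for 0.2 s.
At the end, for the whole second after the job is handed in: the dial padlock is gripped in the fingers, clear of the box, its underside over 95 mm above the box top (z > 0.18 m), dial up within 0.3 rad of level, slower than 0.03 m/s, shackle drawn out over 16 mm; the keyhole padlock is within 15 mm of its start (height (world z) of dial_lock above 0.18 m and value of joint shackle above 0.016 m and angle between dial_lock's own z axis and vertical below 0.3 rad and contact force between the fingers and dial_lock above 2 N and linear speed of dial_lock below 0.03 m/s and contact force between dial_lock and lockbox below 0.1 N and distance of key_lock from where it was at the start of the episode below 0.015 m); the arm keeps its last pose, push and grip.
It fails at once if the keyhole padlock is pulled about (distance of key_lock from where it was at the start of the episode above 0.015 m).
It fails at once if the other things are disturbed (distance of any of hex_key, lens_cap, mirror_post, lens_cleaner, spanner, optic_carton, sample_jar from where it was at the start of the episode above 0.03 m).
It also fails if it takes over 72 s, if anything falls off the work surface, if the arm or the gripper's body presses on something with over 40 N, if the wrist force passes 120 N, or if a joint passes its speed limit or range.

### The arm

A 7-joint arm with a two-finger parallel gripper is mounted at the origin on the work surface. World frame = base frame: x ahead of the robot, y to its left, z up, the work surface at z = 0. Lengths are in mm, angles in rad, forces in N, time in s.
With the tool pointing down it reaches from about 425 to 1025 mm from the base axis. Payload 3.6 kg.
Tool frame: the origin (TCP) lies midway between the tips of the shut fingers; the grasp point (between the pads) lies grip_point_offset behind it (grip_point_offset is the distance from the TCP to the grasp point, in mm); z points along the fingers, y is the line along which they close (so a half turn about z gives the same grasp; the last joint's range is limited). The gripper opens to 85 mm and grips with 20 to 120 N. Pads are 22 mm wide; open, the fingers measure 114 mm over their backs; the gripper's body (76 mm by 85 mm) begins 54 mm behind the grasp point. The pads swing forward as they close: fully open they stand 13 mm farther back than shut.
Start: joints at [-1.387, 0.591, 0.048, 1.609, -0.033, 0.943, -0.034], TCP at [198.82, 697.209, 231.302] pointing down, gripper open.
Joint ranges: [-2.69, 2.69], [-0.47, 2.24], [-1.27, 1.36], [0.19, 2.51], [-1.53, 4.68], [0.08, 2.07], [-3.09, 3.09]. Speed limits (rad/s): [2.57, 2.57, 3.14, 3.14, 3.14, 3.14, 3.14].

### API

Orientations are given as a unit quaternion [w, x, y, z].
In Python, from bench import * gives the robot as it stands.
- The arm moves only by the tool servo_tool, never from a script. Its argument "commands" is text: rows parted by semicolons, each of 5 numbers parted by spaces: the opening, from -1 (shut) to 1 (fully open), then the shift along the tool's x, y, z in mm, then the turn about the tool's z in degrees. In form: gripper dx dy dz twist; .... A call has 1 to 8 rows; each row is the pose to reach, as a shift and turn from the pose commanded when the call began, along the tool's axes at that moment; what a row does not reach only later rows make up. A row lasts 1/12 s, in which the tool goes at most 41.7 mm and 7.16 degrees, less where a joint would pass 70% of its speed; a pose out of reach is approached as far as the arm can. A call with a gripper value outside its range is refused whole. The fingers move at their own pace and stop on an object; the grip force is fixed at half the most. Time passes only in rows, so rows that repeat a pose let the fingers close. It gives the time, the measured TCP pose, the force, the opening and the grip force at its end, in the units of the state.
- sense(): the state, without advancing time (a new reading comes with each control period).
- read_camera(name): name is "scene" or "top" or "wrist"; returns the picture (400x640x3 uint8, red, green, blue); there is no depth.
- camera_info(name): a dict with "mtx" (3x3 intrinsics, pixels), "distortion" ([k1, k2, p1, p2, k3] as OpenCV has them; the pictures are not rectified), "R" (3x3) and "t" (3): a world point X has camera coordinates R X + t. Camera axes: x right, y down, z forward; pixel columns grow to the right and rows downward; lengths in mm; the calibration is good to about 2 mm. A picture is of the moment at which its call begins: read the wrist's pose just before it. camera_info takes no time and is no camera call; for the wrist camera it gives the pose at the moment of the call.
- job_done(): hands the job in; it is judged then, once.
The state is a dict: "time": time; "joints": joint angles; "joint_vel": joint speeds; "joint_efforts": joint torques, N m; "position": TCP position; "ee_rot": TCP orientation; "wrist_force": force on the tool from outside, world axes, zero at the start; "wrist_torque": the same for the moment, N m; "finger_gap": finger opening in mm; "grip_force": force on a finger pad.
Only numpy, scipy, OpenCV 4.12 (cv2) and the standard library are available. Lean on these libraries where they do the work, as an engineer would, in place of code of your own. Each camera call takes 0.05 s, during which the arm holds its last target. There are 200 camera calls.

## Working session

There is one attempt and no reset: what is moved stays moved. The work goes in short steps, Python scripts to look and compute and a tool call to move; the robot and the scene stay as the last step left them, time stands still between calls to the robot, and variables do not carry over. Pictures are saved under pics/ and viewed, at most 10 in all, crops included, and the job is handed in when it is done.

Besides the shell and the picture viewer there is one more tool, called after "Call:" by a JSON object that holds its "api" and its "payload", one argument or row to a line. servo_tool: Moves the arm, as the interface text tells. Its arguments: {"type":"object","properties":{"commands":{"type":"string"}},"required":["commands"]}

```bash
mkdir -p pics; ls; python3 - <<'E'
from bench import *
import cv2
s=sense(); print({k:s[k] for k in s if k in('time','position','ee_rot','wrist_force','finger_gap','grip_force')})
try: print(grip_point_offset)
except Exception as e: print(e)
for n in("scene","top"):
    im=read_camera(n); cv2.imwrite(f"pics/{n}0.png",im[:,:,::-1]); c=camera_info(n); print(n,c)
E
```

```text
pics
{'time': 0.0, 'position': array([198.58161619, 696.4047346 , 230.13926279]), 'ee_rot': array([-1.07091235e-04,  1.38422204e-01,  9.90372671e-01, -1.11959370e-03]), 'wrist_force': array([0.02374823, 0.25861115, 0.23552195]), 'grip_force': 0.0, 'finger_gap': 85.56675685012443}
18.700000000000003
scene {'mtx': array([[509.80040426,   0.        , 312.91055277],
       [  0.        , 509.80040426, 205.39371382],
       [  0.        ,   0.        ,   1.        ]]), 'distortion': array([0.01458019, 0.        , 0.        , 0.        , 0.        ]), 'R': array([[-0.3451849 ,  0.93850393,  0.00760007],
       [ 0.63583113,  0.23980182, -0.7336306 ],
       [-0.69033771, -0.24840584, -0.67950598]]), 't': array([ 189.29847189, -305.15496152, 1813.81895671])}
top {'mtx': array([[416.73928208,   0.        , 312.06924344],
       [  0.        , 416.73928208, 201.99840142],
       [  0.        ,   0.        ,   1.        ]]), 'distortion': array([-0.03029854,  0.        ,  0.        ,  0.        ,  0.        ]), 'R': array([[ 0.01466042, -0.99984271,  0.00998184],
       [-0.98315118, -0.01623337, -0.18207207],
       [ 0.18220547, -0.0071444 , -0.98323452]]), 't': array([ -24.01700183,  567.2908624 , 1082.67973415])}
```

View pics/top0.png

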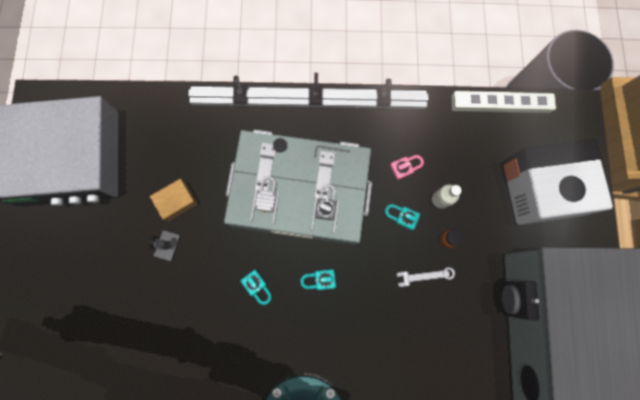

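View pics/scene0.png

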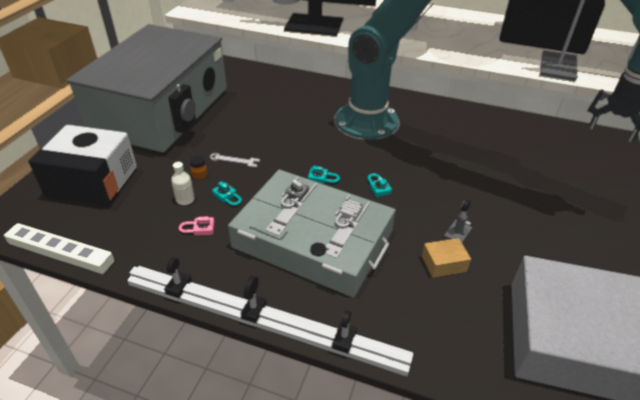

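The top picture shows these candidates:
- Steel lock with a round dial on the right staple, at (326,207).
- Steel keyhole lock on the left staple, at (264,197).
- Turquoise look-alikes at (256,287), (319,280) and (403,216).
- Pink look-alike at (407,166).

I choose the steel dial lock at (326,207). I'll check it in a close crop and measure the box.

```bash
cat > h.py <<'E'
from bench import *
import cv2, numpy as np
from scipy.spatial.transform import Rotation as Rn
def ray(c,px):
    u=cv2.undistortPoints(np.array([[px]],float),c["mtx"],c["distortion"])[0,0]
    d=c["R"].T@np.array([u[0],u[1],1]); o=-c["R"].T@c["t"]; return o,d
def plane(c,px,z):
    o,d=ray(c,px); return o+d*(z-o[2])/d[2]
def proj(c,X):
    p,_=cv2.projectPoints(np.array(X,float).reshape(-1,1,3),cv2.Rodrigues(c["R"])[0],c["t"],c["mtx"],c["distortion"]); return p[:,0]
def totool(s,v):
    w,x,y,z=s["ee_rot"]; return Rn.from_quat([x,y,z,w]).inv().apply(v)
def rot(s):
    w,x,y,z=s["ee_rot"]; return Rn.from_quat([x,y,z,w]).as_matrix()
E
python3 - <<'E'
from h import *
im=cv2.imread("pics/top0.png"); c=camera_info("top")
hsv=cv2.cvtColor(im,cv2.COLOR_BGR2HSV)
m=np.zeros(im.shape[:2],np.uint8); r=im[120:250,215:385]; g=r.max(2)>75
m[120:250,215:385]=g*255
m=cv2.morphologyEx(m,cv2.MORPH_OPEN,np.ones((9,9)))
n,l,st,ce=cv2.connectedComponentsWithStats(m); k=1+st[1:,4].argmax()
ct=max(cv2.findContours((l==k).astype(np.uint8),0,2)[0],key=cv2.contourArea)
box=cv2.boxPoints(cv2.minAreaRect(ct)); P=[plane(c,p,85) for p in box]; print(box); print(np.round(P))
print([np.linalg.norm(P[i]-P[i-1]) for i in range(4)], np.mean(P,0))
for p in [(326,208),(264,197)]: print(plane(c,p,111))
cv2.imwrite("pics/crop1.png",cv2.resize(im[125:250,215:380],None,fx=4.5,fy=4.5,interpolation=cv2.INTER_CUBIC))
E
```

```text
[[220.4138   226.03448 ]
 [234.48912  125.161255]
 [378.1798   145.21112 ]
 [364.1045   246.08435 ]]
[[ 494.  224.   85.]
 [ 772.  201.   85.]
 [ 722. -192.   85.]
 [ 447. -152.   85.]]
[np.float64(378.3130119311742), np.float64(279.15937181297966), np.float64(396.17108237501134), np.float64(277.2460689475996)] [608.60128141  19.98614293  85.        ]
[541.58385779 -50.83291662 111.        ]
[567.78122666 109.61942872 111.        ]
```

View pics/crop1.png

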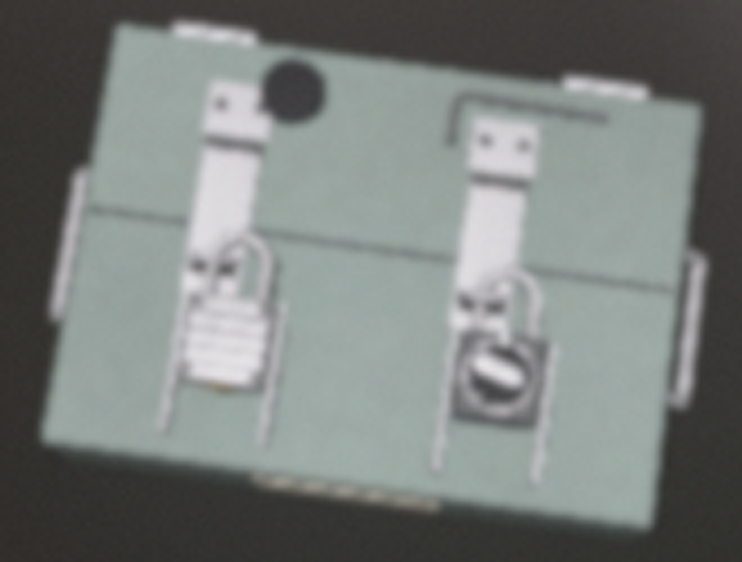

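The crop confirms it: the lock on the right staple has the round dial, with a white bar at about (497,370). The left one has no dial, so it is the keyhole lock. Now I move above it.

Call:
{"api": "servo_tool", "payload": {
  "commands": "1 -22 -26 -4 -1;1 -44 -52 -8 -2;1 -66 -79 -11 -3;1 -88 -105 -15 -4;1 -110 -131 -19 -5;1 -132 -157 -22 -6;1 -154 -184 -26 -7;1 -176 -210 -30 -8"
}}

```text
time: 0.77
position: [310.7, 444.8, 261.1]
ee_rot: [-0.0, 0.069, 0.998, -0.001]
wrist_force: [0.5, 0.7, 0.5]
finger_gap: 85.5
grip_force: 0.0
```

```bash
python3 - <<'E'
from h import *
s=sense(); print(s["time"],s["position"],s["joints"],rot(s))
print(totool(s,np.array([520,-50,300])-s["position"]))
E
```

```text
0.7667 [310.68966083 444.84796412 261.05330342] [-1.07095854  0.3265123   0.0335104   1.99185717 -0.01444221  0.8245989
  0.4042774 ] [[-9.90613929e-01  1.36688810e-01 -4.62117430e-04]
 [ 1.36689235e-01  9.90613404e-01 -1.06594529e-03]
 [ 3.12076928e-04 -1.11910673e-03 -9.99999325e-01]]
[-274.97397248 -461.63623079  -38.51591539]
```

Call:
{"api": "servo_tool", "payload": {
  "commands": "1 -17 -29 -2 0;1 -34 -58 -5 0;1 -52 -87 -7 0;1 -69 -116 -10 0;1 -86 -144 -12 0;1 -103 -173 -15 0;1 -120 -202 -17 0;1 -137 -231 -20 0"
}}

```text
time: 1.43
position: [414.3, 197.5, 281.2]
ee_rot: [-0.0, 0.069, 0.998, -0.0]
wrist_force: [0.9, 0.6, -0.1]
finger_gap: 85.6
grip_force: 0.0
```

Call:
{"api": "servo_tool", "payload": {
  "commands": "1 -17 -29 -2 0;1 -34 -58 -5 0;1 -52 -87 -7 0;1 -69 -116 -10 0;1 -86 -144 -12 0;1 -103 -173 -15 0;1 -130 -210 -18 0;1 -137 -231 -20 0"
}}

```text
time: 2.1
position: [520.3, -51.9, 301.7]
ee_rot: [0.001, 0.07, 0.998, -0.001]
wrist_force: [0.4, -0.6, 1.1]
finger_gap: 85.1
grip_force: 0.0
```

```bash
python3 - <<'E'
from h import *
s=sense(); print(s["time"],s["position"],s["joints"])
c=camera_info("wrist"); im=read_camera("wrist"); cv2.imwrite("pics/w1.png",im[:,:,::-1])
print(c["R"],-c["R"].T@c["t"],c["mtx"],c["distortion"]); np.savez("w1.npz",**c)
E
```

```text
2.1 [520.33959246 -51.86396174 301.68058329] [-0.23700776  0.25866676  0.3069715   1.99731575 -0.0970821   0.89689584
  1.55121436]
[[ 0.13972644  0.99018883 -0.00161553]
 [ 0.94480477 -0.13283361  0.29949822]
 [ 0.29634519 -0.04337418 -0.95409549]] [443.95202187 -40.58074395 443.94999695] [[297.31413906   0.         320.24367025]
 [  0.         297.31413906 204.58419002]
 [  0.           0.           1.        ]] [-0.01130441  0.          0.          0.          0.        ]
```

View pics/w1.png

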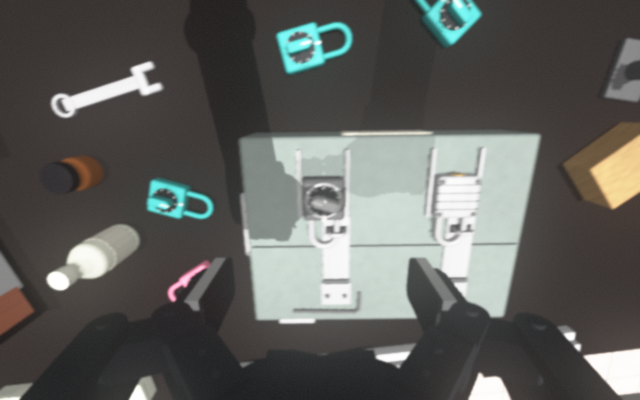

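The wrist picture shows the dial lock at (324,197) with its shackle pointing down (+x), and the keyhole lock at (457,195). The gripper is straddling them.

```bash
python3 - <<'E'
from h import *
im=cv2.imread("pics/w1.png"); c=dict(np.load("w1.npz"))
# box edges in wrist image
for p in [(241,138),(540,134)]: print(p,plane(c,p,85))
for p in [(303,178),(345,177),(304,218),(346,217)]: print(p,plane(c,p,107))
print("dialctr",plane(c,(324,198),111))
cr=im[165:255,275:375]; cr=np.clip(cr.astype(float)*1.5,0,255).astype(np.uint8)
a=cv2.resize(cr,(600,540),interpolation=cv2.INTER_CUBIC)
cv2.imwrite("pics/crop2.png",a)
E
```

```text
(241, 138) [ 460.53824812 -138.28511732   85.        ]
(540, 134) [504.94063277 212.96746682  85.        ]
(303, 178) [513.95069539 -71.13342917 107.        ]
(345, 177) [519.54427129 -22.9389088  107.        ]
(304, 218) [562.66332499 -77.65098952 107.        ]
(346, 217) [568.43424704 -27.38967118 107.        ]
dialctr [540.01197903 -50.25723732 111.        ]
```

View pics/crop2.png

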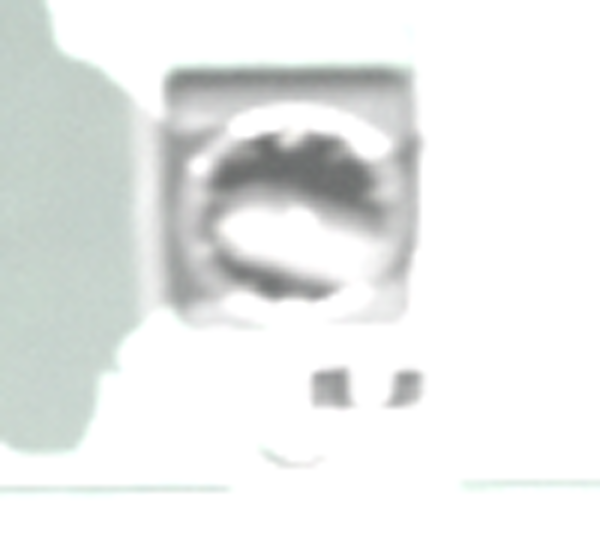

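The bar runs roughly across the lock, from crop (215,215) to (375,270), but I can't tell which end is the nose. I need a closer look from lower down.

Call:
{"api": "servo_tool", "payload": {
  "commands": "1 0 0 35 0;1 0 0 70 0;1 0 0 105 0;1 0 0 105 0"
}}

```text
time: 2.48
position: [513.0, -47.6, 190.7]
ee_rot: [-0.007, 0.069, 0.998, -0.0]
wrist_force: [-1.7, 0.8, 0.1]
finger_gap: 85.6
grip_force: 0.0
```

```bash
python3 - <<'E'
from h import *
s=sense(); print(s["time"],s["position"])
c=camera_info("wrist"); im=read_camera("wrist")[:,:,::-1]; cv2.imwrite("pics/w2.png",im); np.savez("w2.npz",**c)
p=proj(c,[[540,-50,111]])[0]; print(p)
x,y=int(p[0])-55,int(p[1])-55; print(x,y)
cr=im[y:y+120,x:x+120]
cv2.imwrite("pics/crop3.png",cv2.resize(cr,(600,600),interpolation=cv2.INTER_CUBIC))
E
```

```text
2.4833 [513.00341519 -47.57078046 190.69029687]
[321.70129863 246.63518244]
266 191
```

View pics/crop3.png

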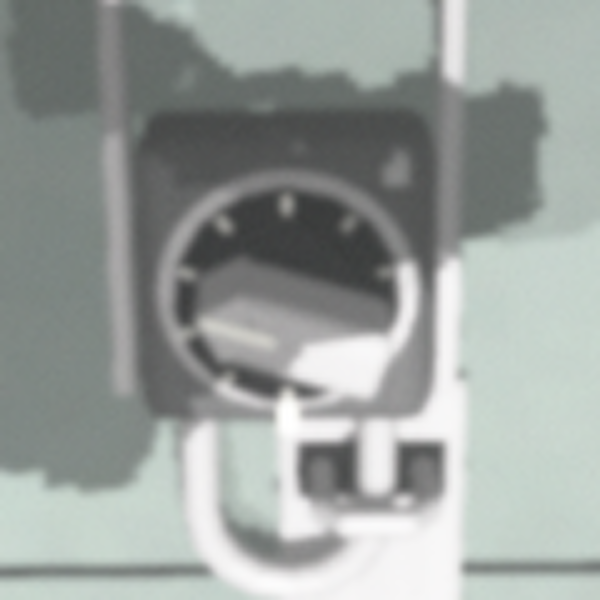

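The crop (offset 266,191, 5x) shows the dial plate centred at (288,295) and the index rib at (288,405). The bar lies across the lock, with a white line from (200,322) to (275,345) towards its left end. I'll check both ends by casting rays to the bar's top height.

```bash
python3 - <<'E'
from h import *
c=dict(np.load("w2.npz")); P=lambda x,y,z:plane(c,(266+x/5,191+y/5),z)
ax=P(288,295,110); rib=P(288,405,108); print("axis",ax,"rib",rib)
ex=np.array([np.cos(np.radians(-7.4)),np.sin(np.radians(-7.4)),0]); ey=np.array([-ex[1],ex[0],0])
for n,p in dict(tipL=(195,320),l1=(200,322),l2=(275,345),R1=(393,335),R2=(375,397),Ltop=(240,297),Lbot=(215,362)).items():
    d=P(*p,127)-ax; print(n,d@ex,d@ey,np.degrees(np.arctan2(d@ey,d@ex)))
for n,p in dict(c1=(137,115),c2=(430,110),c3=(145,415),c4=(432,410)).items(): print(n,P(*p,107))
print("railsdir",P(108,130,93)-P(122,395,93),P(452,0,93)-P(445,240,93))
print("staple c",P(372,420,108), "key", )
s=sense(); print(s["position"],s["joints"])
E
```

```text
axis [543.65813595 -48.91997294 110.        ] rib [564.87865199 -51.7719298  108.        ]
tipL -3.92431640764634 -14.367646065321246 -105.27689508183387
l1 -3.5820875838630872 -13.609480104464403 -104.74610415601609
l2 0.39510634801710554 -2.1518338004614357 -79.59559680548873
R1 -1.1627627073456923 15.981597635701203 94.16129951612967
R2 9.456612891125538 13.341277520569612 54.67008421169806
Ltop -7.7242517181716375 -7.421183256610874 -136.14636698260077
Lbot 3.2286074422004734 -11.443501044789668 -74.24440513268573
c1 [510.37914196 -68.91400517 107.        ]
c2 [515.97596291 -22.12082473 107.        ]
c3 [564.00719954 -76.37674482 107.        ]
c4 [569.7477209  -27.55324541 107.        ]
railsdir [-50.36143755   6.02985178   0.        ] [-4.29039324e+01  5.66797521e+00 -2.84217094e-14]
staple c [569.67593397 -37.94643293 108.        ] key
[514.9676173  -47.87272565 193.45624844] [-0.19852924  0.39939259  0.26572258  2.11033181 -0.16657981  0.66017641
  1.61275431]
```

The white line ends in a wedge 15 mm from the axis. The nose points to about -107° in the lock frame, which is notch 252° (4.40 rad), so the dial needs +108° anticlockwise. I'll re-measure the axis with the arm settled.

```bash
cat > axis.py <<'E'
from h import *
def axis(tag,x0=543,y0=-49):
    s=sense(); c=camera_info("wrist"); im=read_camera("wrist")[:,:,::-1]; cv2.imwrite(f"pics/{tag}.png",im); np.savez(tag+".npz",**c)
    p=proj(c,[[x0,y0,111]])[0]; x,y=(p-60).astype(int)
    g=cv2.GaussianBlur(cv2.cvtColor(cv2.resize(im[y:y+120,x:x+120],(600,600),interpolation=cv2.INTER_CUBIC),cv2.COLOR_BGR2GRAY),(7,7),2)
    C=cv2.HoughCircles(g,cv2.HOUGH_GRADIENT,1.5,20,param1=60,param2=25,minRadius=100,maxRadius=150)
    print(s["time"],s["position"],s["joints"],"tooly",np.degrees(np.arctan2(rot(s)[1,1],rot(s)[0,1])),x,y)
    for q in (C[0][:4] if C is not None else []): print(q, plane(c,(x+q[0]/5,y+q[1]/5),110.5))
    return s,c,im
if __name__=="__main__": axis("w3")
E
python3 axis.py
```

```text
2.5333 [514.9676173  -47.87272565 193.45624844] [-0.19852924  0.39939259  0.26572258  2.11033181 -0.16657981  0.66017641
  1.61275431] tooly 82.08585771852059 263 185
[299.25 291.75 115.9 ] [541.10638231 -49.15622229 110.5       ]
[311.25 308.25 119.35] [544.32970479 -47.58500823 110.5       ]
[308.25 468.75 107.8 ] [574.11010874 -52.08615787 110.5       ]
[336.75 315.75 112.45] [546.25815539 -43.56646136 110.5       ]
```

Call:
{"api": "servo_tool", "payload": {
  "commands": "0 -5 0 3 7;0 -10 1 6 14;0 -15 1 9 21;0 -20 2 12 28;0 -25 2 15 35;0 -27 2 18 42;0 -27 2 20 49;0 -27 2 20 56"
}}

```text
time: 3.25
position: [547.3, -49.6, 178.8]
ee_rot: [0.002, 0.531, 0.847, 0.002]
wrist_force: [0.4, 0.5, 0.3]
finger_gap: 42.7
grip_force: 0.0
```

Call:
{"api": "servo_tool", "payload": {
  "commands": "0 0 0 0 7;0 0 0 0 14;0 0 0 0 21;0 0 0 0 28;0 0 0 0 35;0 0 0 0 42;0 0 0 0 49;0 0 0 0 51"
}}

```text
time: 3.92
position: [547.3, -49.2, 178.9]
ee_rot: [0.001, 0.844, 0.537, 0.002]
wrist_force: [0.6, 1.3, 0.1]
finger_gap: 42.7
grip_force: 0.0
```

Call:
{"api": "servo_tool", "payload": {
  "commands": "0 0 0 0 0;0 0 0 0 0"
}}

```text
time: 4.08
position: [546.8, -49.5, 178.2]
ee_rot: [0.0, 0.842, 0.539, 0.002]
wrist_force: [-0.1, -0.4, 0.2]
finger_gap: 42.5
grip_force: 0.0
```

```bash
python3 - <<'E'
from axis import *
s,c,im=axis("w4")
print(totool(s,np.array([542,-49.3,s["position"][2]])-s["position"]),rot(s)[:,2],s["finger_gap"])
p=proj(c,[[542,-49,111]])[0]; x,y=(p-60).astype(int)
x=min(max(x,0),520);y=min(max(y,0),280);print(x,y)
cv2.imwrite("pics/crop4.png",cv2.resize(im[y:y+120,x:x+120],(600,600),interpolation=cv2.INTER_CUBIC))
E
```

```text
4.0833 [546.79254601 -49.50754693 178.22736173] [-0.54069003  0.56121034  0.77937545  2.07713663 -0.59613584  0.73298416
  0.1891626 ] tooly -24.77479764324733 256 159
[308.25 300.75 140.35] [543.95482196 -49.13179452 110.5       ]
[299.25 282.75 121.  ] [543.93791348 -45.96637969 110.5       ]
[321.75 284.25 120.85] [546.89827507 -47.59689925 110.5       ]
[275.25 288.75 107.35] [540.26707668 -45.31956442 110.5       ]
[-1.81984685 -4.43840514 -0.01703777] [ 0.00360642  0.00118612 -0.99999279] 42.50893075087423
255 160
```

View pics/crop4.png

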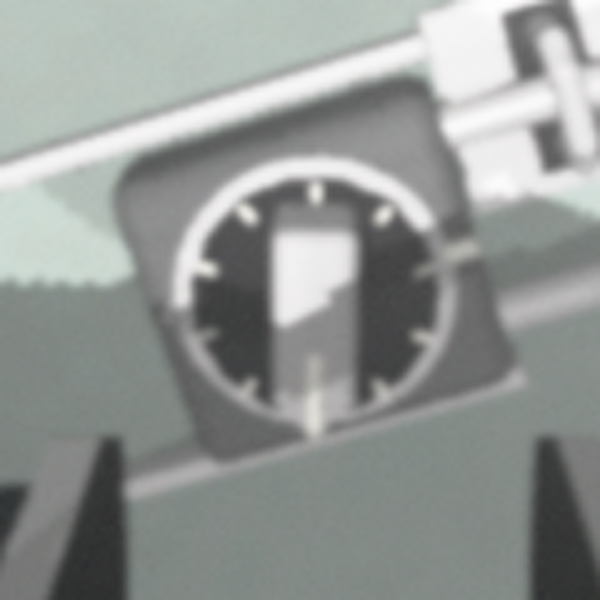

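The crop shows the bar vertical and in line with the tool, with the nose at the bottom (315,430) and the plate centre at (315,295), i.e. (543.9,-49.0). The index rib is on the right at (450,250). So the nose is 108° short of the rib, as I measured. I descend and grip the bar.

Call:
{"api": "servo_tool", "payload": {
  "commands": "0 -1 -3 25 0;0 -1 -3 45 0;0 -1 -3 55 0;0 -1 -3 63 0;0 -1 -3 63 0;0 -1 -3 63 0"
}}

```text
time: 4.63
position: [542.6, -50.0, 113.7]
ee_rot: [0.0, 0.843, 0.538, 0.0]
wrist_force: [0.3, 0.3, 0.3]
finger_gap: 42.6
grip_force: 0.0
```

Call:
{"api": "servo_tool", "payload": {
  "commands": "-1 0 0 0 0;-1 0 0 0 0;-1 0 0 0 0;-1 0 0 0 0;-1 0 0 0 0;-1 0 0 0 0"
}}

```text
time: 5.13
position: [543.2, -50.0, 114.4]
ee_rot: [0.001, 0.843, 0.538, 0.001]
wrist_force: [-0.3, 0.7, 5.5]
finger_gap: 10.1
grip_force: 60.1
```

Call:
{"api": "servo_tool", "payload": {
  "commands": "-1 0 0 0 -7;-1 0 0 0 -14;-1 0 0 0 -21;-1 0 0 0 -28;-1 0 0 0 -35;-1 0 0 0 -42;-1 0 0 0 -49;-1 0 0 0 -54"
}}

```text
time: 5.8
position: [543.7, -50.0, 114.4]
ee_rot: [0.002, 0.505, 0.863, 0.001]
wrist_force: [1.0, -0.9, 4.5]
finger_gap: 10.0
grip_force: 59.9
```

Call:
{"api": "servo_tool", "payload": {
  "commands": "-1 0 0 0 -7;-1 0 0 0 -14;-1 0 0 0 -21;-1 0 0 0 -28;-1 0 0 0 -35;-1 0 0 0 -42;-1 0 0 0 -49;-1 0 0 0 -54"
}}

```text
time: 6.47
position: [544.1, -49.6, 114.4]
ee_rot: [0.002, 0.057, 0.998, 0.0]
wrist_force: [1.1, 0.6, 3.7]
finger_gap: 10.4
grip_force: 59.9
```

```bash
python3 - <<'E'
from h import *
s=sense(); R=rot(s); print(np.degrees(np.arctan2(R[1,1],R[0,1])),s["wrist_torque"],s["position"],s["joints"])
E
```

```text
83.41807763127694 [ 0.1449034  -0.1970341   0.04056971] [544.11741214 -49.56499131 114.42588153] [-0.09777258  0.54294329  0.14402076  2.10597866 -0.15615981  0.49818512
  1.61880439]
```

Call:
{"api": "servo_tool", "payload": {
  "commands": "-1 0 0 0 -54;0.2 0 0 0 0;0.2 0 0 0 0;0.2 0 0 0 0;0.2 0 0 -30 0;0.8 0 0 -60 0;1 0 0 -75 0;1 0 0 -75 0"
}}

```text
time: 7.13
position: [544.5, -50.1, 191.7]
ee_rot: [0.003, 0.059, 0.998, -0.0]
wrist_force: [0.5, 0.2, -0.1]
finger_gap: 84.4
grip_force: 0.0
```

I wrote the first row's turn by mistake: the tool turned at most 7° further for 1/12 s and then came back. I'll check the dial.

```bash
python3 - <<'E'
from axis import *
s,c,im=axis("w5")
p=proj(c,[[543.5,-49,111]])[0]; x,y=(p-60).astype(int)
x=min(max(x,0),520);y=min(max(y,0),280);print(x,y,rot(s)[:,2])
cv2.imwrite("pics/crop5.png",cv2.resize(im[y:y+120,x:x+120],(600,600),interpolation=cv2.INTER_CUBIC))
E
```

```text
7.1333 [544.53214821 -50.07014903 191.67420841] [-0.13151704  0.42483811  0.18561976  2.0572131  -0.12351861  0.66278369
  1.58700233] tooly 83.19598112455428 260 150
[302.25 300.75 137.8 ] [542.47538953 -49.34102611 110.5       ]
[317.25 287.25 117.25] [540.51963135 -46.72194368 110.5       ]
[300.75 321.75 139.15] [545.9515617 -49.9947909 110.5      ]
[293.25 279.75 117.1 ] [538.83467981 -50.33774794 110.5       ]
261 151 [ 6.89872185e-03 -5.20270945e-04 -9.99976068e-01]
```

View pics/crop5.png

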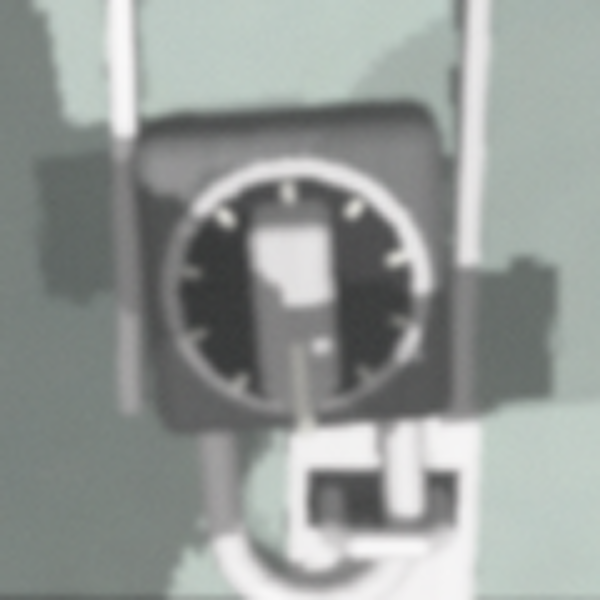

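The crop shows the nose line meeting the index rib at (303,420), with the dial settled in the opening notch. The lock centre is about (542.5,-49.3). Next I grip the body's sides above the rails.

Call:
{"api": "servo_tool", "payload": {
  "commands": "1 3 0 35 0;1 3 0 65 0;1 3 0 85 0;1 3 0 93 0;1 3 0 98 0;1 3 0 98 0;1 3 0 98 0"
}}

```text
time: 7.77
position: [539.6, -49.5, 90.6]
ee_rot: [0.0, 0.06, 0.998, -0.0]
wrist_force: [-0.6, -0.4, 0.7]
finger_gap: 85.4
grip_force: 0.0
```

Call:
{"api": "servo_tool", "payload": {
  "commands": "-1 0 0 0 0;-1 0 0 0 0;-1 0 0 0 0;-1 0 0 0 0;-1 0 0 0 0;-1 0 0 0 0"
}}

```text
time: 8.27
position: [540.0, -49.5, 91.9]
ee_rot: [0.001, 0.06, 0.998, 0.0]
wrist_force: [-1.1, 0.3, 8.5]
finger_gap: 49.3
grip_force: 60.4
```

Call:
{"api": "servo_tool", "payload": {
  "commands": "-1 3 0 0 0;-1 6 0 0 0;-1 9 0 0 0;-1 11 0 0 0;-1 13 0 0 0;-1 15 0 0 0;-1 15 0 0 0"
}}

```text
time: 8.85
position: [528.8, -48.0, 91.9]
ee_rot: [0.005, 0.06, 0.998, -0.0]
wrist_force: [6.4, -1.3, 4.6]
finger_gap: 48.9
grip_force: 61.0
```

Call:
{"api": "servo_tool", "payload": {
  "commands": "-1 2 0 0 0;-1 4 0 0 0;-1 6 0 0 0;-1 8 0 0 0;-1 10 0 0 0;-1 12 0 0 0;-1 12 0 0 0"
}}

```text
time: 9.43
position: [518.1, -47.0, 91.9]
ee_rot: [0.006, 0.061, 0.998, -0.0]
wrist_force: [6.9, -2.0, 4.0]
finger_gap: 48.6
grip_force: 60.7
```

```bash
python3 - <<'E'
from axis import *
s,c,im=axis("w6",520,-47)
p=proj(c,[[540,-49,111]])[0]; x,y=(p-80).astype(int)
x=min(max(x,0),480);y=min(max(y,0),240);print(p,x,y,s["wrist_force"])
cv2.imwrite("pics/crop6.png",cv2.resize(im[y:y+160,x:x+160],(640,640)[:2],interpolation=cv2.INTER_CUBIC)[:600])
E
```

```text
9.4333 [518.12559517 -47.01289483  91.90000441] [-0.09437278  0.55689921  0.13085901  2.17857616 -0.17320203  0.40308304
  1.62467284] tooly 83.02480136874173 260 225
[357.75 299.25 142.45] [520.36185596 -41.56820813 110.5       ]
[354.75 275.25 135.85] [517.71654326 -41.56333417 110.5       ]
[215.25 315.75 104.8 ] [520.52503385 -55.31248687 110.5       ]
[321.03734772 320.96298529] 241 240 [ 6.85125934 -1.98460017  4.02521518]
```

View pics/crop6.png

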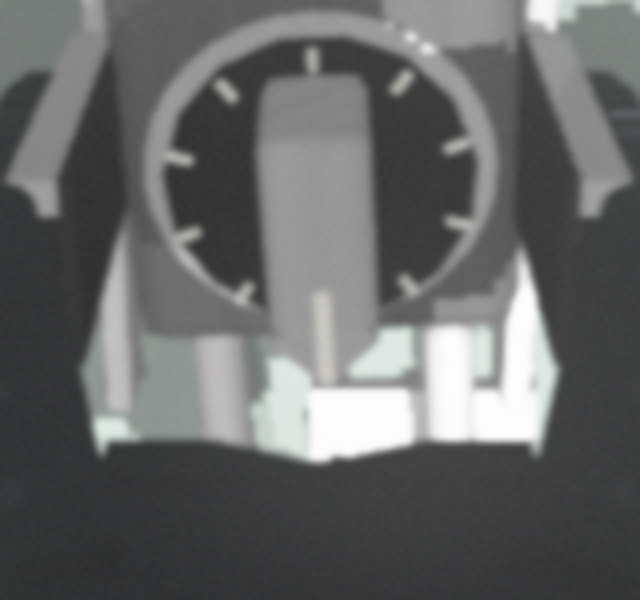

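The crop shows the lock coming back with the fingers and the legs visible ahead of the body. I've had about 22 mm of travel at a steady 7 N. I keep on to the end stop.

Call:
{"api": "servo_tool", "payload": {
  "commands": "-1 2 0 0 0;-1 4 0 0 0;-1 6 0 0 0;-1 6 0 0 0"
}}

```text
time: 9.82
position: [512.2, -46.5, 91.9]
ee_rot: [0.006, 0.061, 0.998, -0.0]
wrist_force: [6.5, -2.7, 3.5]
finger_gap: 48.8
grip_force: 61.0
```

Call:
{"api": "servo_tool", "payload": {
  "commands": "-1 1 0 0 0;-1 2 0 0 0;-1 3 0 0 0;-1 4 0 0 0;-1 4 0 0 0"
}}

```text
time: 10.23
position: [508.5, -46.1, 91.9]
ee_rot: [0.006, 0.061, 0.998, -0.001]
wrist_force: [8.4, -2.3, 2.9]
finger_gap: 48.5
grip_force: 60.9
```

Call:
{"api": "servo_tool", "payload": {
  "commands": "-1 1 0 0 0;-1 2 0 0 0;-1 3 0 0 0;-1 4 0 0 0;-1 4 0 0 0"
}}

```text
time: 10.65
position: [506.6, -45.8, 91.9]
ee_rot: [0.008, 0.061, 0.998, -0.001]
wrist_force: [11.1, -3.1, -1.4]
finger_gap: 48.3
grip_force: 61.2
```

Call:
{"api": "servo_tool", "payload": {
  "commands": "-1 2 0 0 0;-1 4 0 0 0;-1 6 0 0 0;-1 6 0 0 0"
}}

```text
time: 10.98
position: [506.3, -45.7, 92.7]
ee_rot: [0.014, 0.062, 0.998, -0.001]
wrist_force: [16.9, -3.6, -5.7]
finger_gap: 49.0
grip_force: 61.9
```

The end stop is reached: force rises and there is no more travel. Now I go forward about 46 mm from here, watching the force.

Call:
{"api": "servo_tool", "payload": {
  "commands": "-1 -6 0 0 0;-1 -12 0 0 0;-1 -17 0 0 0;-1 -22 0 0 0;-1 -26 0 0 0;-1 -30 0 0 0;-1 -30 0 0 0"
}}

```text
time: 11.57
position: [509.7, -45.9, 91.6]
ee_rot: [-0.012, 0.06, 0.998, 0.001]
wrist_force: [-16.6, 1.7, 35.2]
finger_gap: 48.8
grip_force: 60.1
```

```bash
python3 - <<'E'
from h import *
s=sense(); print(s["position"],s["wrist_force"],rot(s)[:,2],rot(s)[:2,1], s["time"])
print(np.hypot(*(s["position"]-[506.3,-45.7,0])[:2]))
E
```

```text
[509.72789935 -45.89884421  91.63327174] [-16.55694499   1.73766071  35.17898358] [-0.02451913  0.00438347 -0.99968975] [0.11995966 0.99277776] 11.5667
3.433661740975723
```

Forward motion is jammed: 35 N downward and the tool pitched, so the front edge or the fingertips are digging in. I back off and lift a few mm before trying again.

Call:
{"api": "servo_tool", "payload": {
  "commands": "-1 8 0 0 0;-1 10 0 -1 0;-1 12 0 -2 0;-1 12 0 -2 0"
}}

```text
time: 11.9
position: [508.9, -45.5, 92.0]
ee_rot: [-0.001, 0.06, 0.998, 0.0]
wrist_force: [-1.1, -0.3, -0.2]
finger_gap: 48.5
grip_force: 62.8
```

```bash
cat > st.py <<'E'
from h import *
s=sense(); np.set_printoptions(precision=3,suppress=True)
print(s["time"],s["position"],s["wrist_force"],s["wrist_torque"],"z",rot(s)[:,2],"y",rot(s)[:,1],s["finger_gap"])
E
python3 st.py
```

```text
11.9 [508.891 -45.472  91.964] [-1.058 -0.292 -0.177] [0.051 0.231 0.044] z [-0.002  0.    -1.   ] y [0.12  0.993 0.   ] 48.5270258262396
```

Call:
{"api": "servo_tool", "payload": {
  "commands": "-1 0 0 -1 0;-1 0 0 -2 0;-1 0 0 -2.5 0;-1 -3 0 -2.5 0;-1 -6 0 -2.5 0;-1 -9 0 -2.5 0;-1 -9 0 -2.5 0"
}}

```text
time: 12.48
position: [520.7, -47.1, 94.8]
ee_rot: [0.001, 0.06, 0.998, -0.0]
wrist_force: [-0.5, 0.0, -3.7]
finger_gap: 48.4
grip_force: 62.3
```

```bash
python3 st.py
```

```text
12.4833 [520.728 -47.07   94.849] [-0.518  0.045 -3.707] [ 0.009 -0.001 -0.032] z [ 0.002 -0.    -1.   ] y [ 0.12   0.993 -0.   ] 48.35489412196566
```

It moves freely now, with only the lock's weight (3.7 N) on the wrist. I continue forward and will probe for the body touching the staple.

Call:
{"api": "servo_tool", "payload": {
  "commands": "-1 -5 0 0 0;-1 -10 0 0 0;-1 -15 0 0 0;-1 -20 0 0 0;-1 -24 0 0 0;-1 -28 0 0 0;-1 -28 0 0 0"
}}

```text
time: 13.07
position: [548.6, -50.5, 94.9]
ee_rot: [0.001, 0.06, 0.998, -0.0]
wrist_force: [1.0, 0.2, -3.1]
finger_gap: 48.6
grip_force: 62.3
```

```bash
python3 st.py
```

```text
13.0667 [548.592 -50.464  94.914] [ 1.029  0.182 -3.083] [0.02  0.024 0.044] z [ 0.002 -0.    -1.   ] y [ 0.12   0.993 -0.   ] 48.60226062517465
```

Call:
{"api": "servo_tool", "payload": {
  "commands": "-1 -2 0 0 0;-1 -4 0 0 0;-1 -5 0 0 0;-1 -5 0 0 0"
}}

```text
time: 13.4
position: [552.3, -50.9, 94.8]
ee_rot: [0.0, 0.06, 0.998, -0.0]
wrist_force: [-0.8, -0.5, -4.0]
finger_gap: 48.5
grip_force: 62.3
```

Call:
{"api": "servo_tool", "payload": {
  "commands": "-1 -1 0 0 0;-1 -2 0 0 0;-1 -3 0 0 0;-1 -3 0 0 0"
}}

```text
time: 13.73
position: [555.4, -51.3, 94.9]
ee_rot: [0.0, 0.06, 0.998, 0.0]
wrist_force: [0.3, 0.6, -3.1]
finger_gap: 48.6
grip_force: 62.3
```

Call:
{"api": "servo_tool", "payload": {
  "commands": "-1 -1 0 0 0;-1 -2 0 0 0;-1 -3 0 0 0;-1 -3 0 0 0"
}}

```text
time: 14.07
position: [558.4, -51.7, 94.8]
ee_rot: [0.0, 0.06, 0.998, -0.0]
wrist_force: [-0.1, -0.3, -3.1]
finger_gap: 48.4
grip_force: 62.3
```

```bash
python3 st.py
```

```text
14.0667 [558.408 -51.687  94.843] [-0.081 -0.254 -3.105] [-0.01  0.06  0.  ] z [ 0. -0. -1.] y [ 0.12   0.993 -0.   ] 48.42838428891725
```

Call:
{"api": "servo_tool", "payload": {
  "commands": "-1 -1 0 0 0;-1 -2 0 0 0;-1 -2 0 0 0"
}}

```text
time: 14.32
position: [559.1, -51.8, 94.6]
ee_rot: [-0.001, 0.06, 0.998, 0.0]
wrist_force: [-2.1, 0.6, -3.2]
finger_gap: 48.4
grip_force: 62.4
```

Call:
{"api": "servo_tool", "payload": {
  "commands": "-1 -1 0 0 0;-1 -2 0 0 0;-1 -2 0 0 0"
}}

```text
time: 14.57
position: [559.2, -51.8, 94.3]
ee_rot: [-0.003, 0.06, 0.998, 0.0]
wrist_force: [-6.0, 1.1, -0.2]
finger_gap: 48.4
grip_force: 62.6
```

The body touches the staple at x = 559, against about 558 expected. I back off 5.5 mm and lift gently.

Call:
{"api": "servo_tool", "payload": {
  "commands": "-1 4 0 0 0;-1 8 0 0 0;-1 8 0 0 0;-1 8 0 -3 0;-1 8 0 -6 0;-1 8 0 -6 0"
}}

```text
time: 15.07
position: [555.3, -51.3, 101.7]
ee_rot: [0.001, 0.06, 0.998, -0.0]
wrist_force: [-0.5, 0.1, -3.2]
finger_gap: 48.2
grip_force: 62.3
```

```bash
python3 st.py
```

```text
15.0667 [555.319 -51.287 101.68 ] [-0.504  0.135 -3.224] [-0.04   0.021 -0.025] z [ 0.003 -0.    -1.   ] y [0.12  0.993 0.   ] 48.22011471075402
```

Call:
{"api": "servo_tool", "payload": {
  "commands": "-1 1 0 -4 0;-1 1 0 -8 0;-1 1 0 -12 0;-1 1 0 -16 0;-1 1 0 -20 0;-1 1 0 -24 0;-1 1 0 -24 0"
}}

```text
time: 15.65
position: [553.7, -51.1, 125.8]
ee_rot: [0.001, 0.06, 0.998, 0.0]
wrist_force: [0.5, 0.7, -3.7]
finger_gap: 48.5
grip_force: 62.4
```

```bash
python3 st.py
```

```text
15.65 [553.722 -51.107 125.812] [ 0.547  0.709 -3.676] [-0.027 -0.035 -0.003] z [ 0.002 -0.    -1.   ] y [0.12  0.993 0.   ] 48.46850777951829
```

Clear of the staple with only the weight on the wrist. I lift to height gently.

Call:
{"api": "servo_tool", "payload": {
  "commands": "-1 0 0 -10 0;-1 0 0 -25 0;-1 0 0 -40 0;-1 0 0 -55 0;-1 0 0 -70 0;-1 0 0 -85 0;-1 0 0 -95 0;-1 0 0 -100 0"
}}

```text
time: 16.32
position: [553.7, -51.2, 226.6]
ee_rot: [0.001, 0.06, 0.998, 0.0]
wrist_force: [1.5, -0.3, -3.4]
finger_gap: 48.4
grip_force: 62.8
```

Call:
{"api": "servo_tool", "payload": {
  "commands": "-1 0 0 -10 0;-1 0 0 -15 0;-1 0 0 -15 0;-1 0 0 -15 0;-1 0 0 -15 0;-1 0 0 -15 0;-1 0 0 -15 0"
}}

```text
time: 16.9
position: [552.7, -51.0, 239.2]
ee_rot: [-0.001, 0.06, 0.998, -0.0]
wrist_force: [-0.5, 0.4, -3.1]
finger_gap: 48.3
grip_force: 62.8
```

```bash
python3 st.py; python3 - <<'E'
from h import *
im=read_camera("scene")[:,:,::-1]; c=camera_info("scene"); s=sense()
p=proj(c,[s["position"]])[0].astype(int); print(p)
a=cv2.resize(im[p[1]-50:p[1]+50,p[0]-50:p[0]+50],(500,500),interpolation=cv2.INTER_CUBIC)
w=read_camera("wrist")[:,:,::-1][240:400,220:420]
cv2.imwrite("pics/fin.png",np.hstack([a[:500,:],cv2.resize(w,(300,240)).copy() if 0 else cv2.copyMakeBorder(cv2.resize(w,(300,240)),0,260,0,0,0)]))
E
```

```text
16.9 [552.663 -51.031 239.2  ] [-0.452  0.416 -3.088] [0.028 0.06  0.031] z [-0.001 -0.    -1.   ] y [ 0.12   0.993 -0.   ] 48.26260146576115
[293 149]
```

View pics/fin.png

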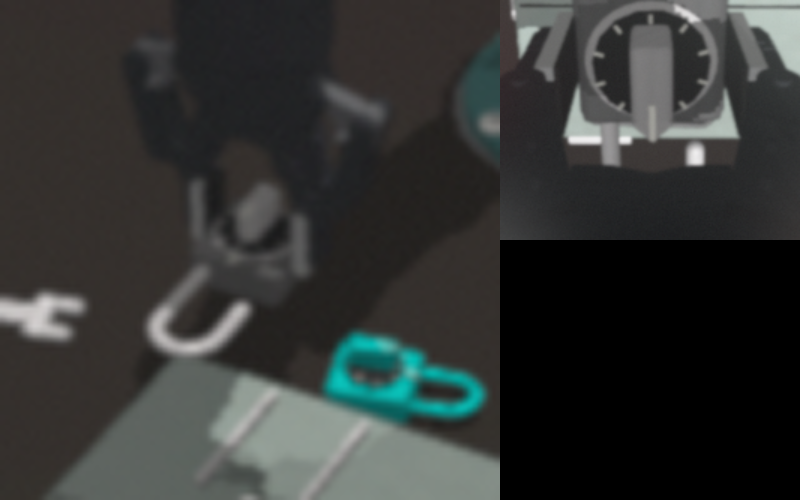

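The lock hangs level in the fingers, dial up. The shackle is open, with a visible gap between its tip (245,310) and the body, well above the box. I hand it in.

```bash
python3 -c "
from bench import *
print(job_done())"
```

```text
the job is handed in; nothing more can be done
None
```

The dial lock was turned to its opening notch, pulled open and slipped off the right staple. I handed it in gripped level, dial up and shackle open, with its underside about 145 mm above the box; the hand-in gave no verdict.

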